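# Kit four valve carriers with their spindles

### The arm

A 6-joint arm with a two-finger parallel gripper is mounted at the origin on the work surface. World frame = base frame: x ahead of the robot, y to its left, z up, the work surface at z = 0. Lengths are in m, angles in degrees, forces in N, time in s.
With the tool pointing down it reaches from about 0.35 to 0.875 m from the base axis. Payload 4.2 kg.
Tool frame: the origin (TCP) lies on the front face of the gripper's body, between the roots of the fingers; the fingertips stand 70 mm ahead of it and the grasp point (between the pads) lies 51 mm ahead of it; z points along the fingers, y is the line along which they close (so a half turn about z gives the same grasp; the last joint's range is limited). The gripper opens to 87 mm and grips with 3 to 60 N. Pads are 19 mm wide; open, the fingers measure 117 mm over their backs; the gripper's body (75 mm by 190 mm) begins 51 mm behind the grasp point.
Start: joints at [85.233, 22.042, 0.453, 0, -68.411, -14.817], TCP at [0.209, 0.589, 0.292] pointing down, gripper open.
Joint ranges: [-179.83, 179.83], [-69.29, 118.12], [-61.27, 80.66], [-181.25, 117.63], [-171.15, -9.14], [-177.46, 177.46]. Speed limits (degrees/s): [159.86, 159.86, 180, 180, 180, 180].

### API

Orientations are given as a 3x3 rotation matrix whose columns are the frame's x, y, z axes.
In Python, from station import r gives the robot as it stands.
- The arm moves only by the shell command python3 -m pendant 'ROWS' [OPENING]. ROWS is JSON, a list of rows, each a list of 2 entries, a list of its own where there are three numbers: the shift along the tool's x, y, z in mm, then the turn, a rotation vector about the tool's x, y, z in rad. A call has 1 to 10 rows; each row is the pose to reach, as a shift and turn from the pose commanded when the call began, along the tool's axes at that moment; what a row does not reach only later rows make up. A row lasts 1/10 s, in which the tool goes at most 50 mm and 8.59 degrees, less where a joint would pass 70% of its speed; a pose out of reach is approached as far as the arm can. A call with a gripper value outside its range is refused whole. OPENING is the opening, from 0 (shut) to 1 (fully open), set as the call begins (- or left out, the last holds). The fingers move at their own pace and stop on an object; the grip force is fixed at half the most. Time passes only in rows, so rows that repeat a pose let the fingers close. It gives the time, the measured TCP pose, the force, the opening and the grip force at its end, in the units of the state.
- r.sense(): the state, without advancing time (a new reading comes with each control period).
- r.capture(name): name is "side" or "top"; returns a dict with "frame" (384x512x3 uint8, red, green, blue), "vertical_fov" (degrees; the focal length in pixels is half the picture's height over the tangent of half this angle, whatever the lens; pixels are square), "cx", "cy" (the principal point, pixels), "rvec" (rotation vector, rad) and "tvec" (3), from world to camera coordinates, as OpenCV has them. Camera axes: x right, y down, z forward; pixel columns grow to the right and rows downward; lengths in m; the calibration is good to about 2 mm. A picture is of the moment at which its call begins. There is no depth.
- r.finish_job(): hands the job in; it is judged then, once.
The state is a dict: "time_s": time; "joints": joint angles; "joint_velocities": joint speeds; "effort": joint torques, N m; "tcp_pos": TCP position; "ee_rot": TCP orientation; "wrist_force": force on the tool from outside, world axes, zero at the start; "moment": the same for the moment, N m; "gripper_width": opening from 0.0 (shut) to 1.0 (fully open); "gripper_force": force on a finger pad.
Only numpy, scipy, OpenCV 4.12 (cv2) and the standard library are available. Lean on these libraries where they do the work, as an engineer would, in place of code of your own. Each camera call takes 0.05 s, during which the arm holds its last target. There are 200 camera calls.

### The job

The four valve spindles have come to the assembly bench in a notched transport rack, in no particular order. Lay each one in the empty V cradle of the carrier that holds its own valve body - the longest spindle with the largest body, and so on down to the shortest with the smallest - centred in the cradle, resting level in both saddles, with its disc head pointing to the valve body. Set them down, do not drop them, and leave the grease tin and the screwdriver where they are.

Things in the scene. Friction and masses are not known exactly. Their poses are not given: they have to be found in the camera images.
- spindle_1 (a point): the shortest of 4 loose steel valve spindles: 92 mm long, round shank 9 mm thick, disc head 16 mm wide at one end, 50 g. Point: on its axis, half-way along (grip there); x axis from head to other end. At the start level in a rack's black V saddles (28 mm either side of the point, lips 63 mm over the bench), 70 mm from its neighbours; below it the rack's board is 12 mm high
- spindle_2 (a point): the second shortest of 4 loose steel valve spindles: 110 mm long, round shank 11 mm thick, disc head 20 mm wide at one end, 90 g. Point: on its axis, half-way along (grip there); x axis from head to other end. At the start level in a rack's black V saddles (28 mm either side of the point, lips 63 mm over the bench), 70 mm from its neighbours; below it the rack's board is 12 mm high
- spindle_3 (a point): the second longest of 4 loose steel valve spindles: 130 mm long, round shank 14 mm thick, disc head 25 mm wide at one end, 160 g. Point: on its axis, half-way along (grip there); x axis from head to other end. At the start level in a rack's black V saddles (28 mm either side of the point, lips 63 mm over the bench), 70 mm from its neighbours; below it the rack's board is 12 mm high
- spindle_4 (a point): the longest of 4 loose steel valve spindles: 152 mm long, round shank 18 mm thick, disc head 30 mm wide at one end, 300 g. Point: on its axis, half-way along (grip there); x axis from head to other end. At the start level in a rack's black V saddles (28 mm either side of the point, lips 63 mm over the bench), 70 mm from its neighbours; below it the rack's board is 12 mm high
- carrier_1: fixed green plate 234 x 66 x 10 mm with the smallest brass valve body (36 mm wide along y, top at z 49 mm), for spindle_1; in a row of 4, 78 mm apart. Origin: centre of its underside, z up; valve at x -83 mm. Cradle centre at x +37, y 0: two black 90 degree V saddles, 6 mm thick, at x +9 and +65, V bottom z 40, lips z 58 at y +-18; its spindle's axis rests at z 46.4 mm
- carrier_2: fixed green plate 234 x 66 x 10 mm with the second smallest brass valve body (44 mm wide along y, top at z 56 mm), for spindle_2; in a row of 4, 78 mm apart. Origin: centre of its underside, z up; valve at x -83 mm. Cradle centre at x +37, y 0: two black 90 degree V saddles, 6 mm thick, at x +9 and +65, V bottom z 40, lips z 58 at y +-18; its spindle's axis rests at z 47.8 mm
- carrier_3: fixed green plate 234 x 66 x 10 mm with the second largest brass valve body (53 mm wide along y, top at z 65 mm), for spindle_3; in a row of 4, 78 mm apart. Origin: centre of its underside, z up; valve at x -83 mm. Cradle centre at x +37, y 0: two black 90 degree V saddles, 6 mm thick, at x +9 and +65, V bottom z 40, lips z 58 at y +-18; its spindle's axis rests at z 49.9 mm
- carrier_4: fixed green plate 234 x 66 x 10 mm with the largest brass valve body (62 mm wide along y, top at z 73 mm), for spindle_4; in a row of 4, 78 mm apart. Origin: centre of its underside, z up; valve at x -83 mm. Cradle centre at x +37, y 0: two black 90 degree V saddles, 6 mm thick, at x +9 and +65, V bottom z 40, lips z 58 at y +-18; its spindle's axis rests at z 52.7 mm
- grease_tin: bystander: round white tin 64 mm in diameter, 50 mm high, loose on the bench just beyond the rack; origin at the centre of its underside
- screwdriver: bystander: screwdriver about 200 mm long lying loose on the bench just beyond the carriers; origin under its middle, x axis along it
Mind the look-alikes: they are no part of the job. What is shaped like the part that bears spindle_4 but green is not meant. Leave any green look-alike of the part that bears spindle_3 alone.

How it is judged (in metres and radians):
At the end, for the whole second after the job is handed in: Every spindle lies released and at rest in its own carrier's cradle, head towards the valve body: middle within 12 mm of the cradle's centre along the carrier and 6 mm across it, axis within 4 mm of its resting height and 0.1 rad of the carrier's x axis (x of spindle_1 in the frame of carrier_1 between 0.025 and 0.049 m and y of spindle_1 in the frame of carrier_1 between -0.006 and 0.006 m and z of spindle_1 in the frame of carrier_1 between 0.04236 and 0.05036 m and angle between the x axis of spindle_1 and the x axis of carrier_1, either way round below 0.1 rad and x of carrier_1 in the frame of spindle_1 below -0.015 m and linear speed of each of spindle1, spindle2, spindle3, spindle4 below 0.02 m/s and x of spindle_2 in the frame of carrier_2 between 0.025 and 0.049 m and y of spindle_2 in the frame of carrier_2 between -0.006 and 0.006 m and z of spindle_2 in the frame of carrier_2 between 0.04378 and 0.05178 m and angle between the x axis of spindle_2 and the x axis of carrier_2, either way round below 0.1 rad and x of carrier_2 in the frame of spindle_2 below -0.015 m and x of spindle_3 in the frame of carrier_3 between 0.025 and 0.049 m and y of spindle_3 in the frame of carrier_3 between -0.006 and 0.006 m and z of spindle_3 in the frame of carrier_3 between 0.0459 and 0.0539 m and angle between the x axis of spindle_3 and the x axis of carrier_3, either way round below 0.1 rad and x of carrier_3 in the frame of spindle_3 below -0.015 m and x of spindle_4 in the frame of carrier_4 between 0.025 and 0.049 m and y of spindle_4 in the frame of carrier_4 between -0.006 and 0.006 m and z of spindle_4 in the frame of carrier_4 between 0.04873 and 0.05673 m and angle between the x axis of spindle_4 and the x axis of carrier_4, either way round below 0.1 rad and x of carrier_4 in the frame of spindle_4 below -0.015 m); the robot touches nothing.
It fails at once if a spindle is dropped or thrown: faster than 0.7 m/s while its middle is less than 95 mm above the bench ((height (world z) of spindle_1 below 0.095 m and linear speed of spindle1 above 0.7 m/s) or (height (world z) of spindle_2 below 0.095 m and linear speed of spindle2 above 0.7 m/s) or (height (world z) of spindle_3 below 0.095 m and linear speed of spindle3 above 0.7 m/s) or (height (world z) of spindle_4 below 0.095 m and linear speed of spindle4 above 0.7 m/s)).
It fails at once if the grease tin is moved more than 25 mm (distance of grease_tin from where it was at the start of the episode above 0.025 m).
It fails at once if the screwdriver is moved more than 25 mm (distance of screwdriver from where it was at the start of the episode above 0.025 m).
It also fails if it takes over 109 s, if anything falls off the work surface, if the arm or the gripper's body presses on something with over 40 N, if the wrist force passes 120 N, or if a joint passes its speed limit or range.

## Working session

There is one attempt and no reset: what is moved stays moved. The work goes in short steps, Python scripts to look and compute and a shell command to move; the robot and the scene stay as the last step left them, time stands still between calls to the robot, and variables do not carry over. Pictures are saved under pics/ and viewed, at most 14 in all, crops included, and the job is handed in when it is done.

```bash
mkdir -p pics; ls
python3 - <<'E'
from station import r
import cv2,pickle
s=r.sense();print(s)
for n in("top","side"):
    c=r.capture(n);pickle.dump(c,open(f"{n}.pkl","wb"))
    cv2.imwrite(f"pics/{n}0.png",cv2.resize(c["frame"][:,:,::-1],(800,600),interpolation=cv2.INTER_CUBIC))
    print(n,{k:v for k,v in c.items() if k!="frame"})
E
```

```text
pics
{'time_s': 0.0, 'joints': array([ 8.52329673e+01,  2.20905036e+01,  3.79564057e-01, -2.92391975e-02,
       -6.84118563e+01, -1.48167505e+01]), 'joint_velocities': array([-0.01383456, -0.01865188, -0.00276041,  0.08557421, -0.03779897,
       -0.00792244]), 'effort': array([-1.41984223e-03, -3.90662420e+01,  1.87404513e+01,  4.21978489e+00,
        1.09294587e-02, -1.96181131e-04]), 'tcp_pos': array([0.20931231, 0.58842375, 0.29116004]), 'ee_rot': array([[ 9.42089267e-01, -3.35361580e-01, -6.50986008e-04],
       [-3.35362200e-01, -9.42086939e-01, -2.09629564e-03],
       [ 8.97316023e-05,  2.19321372e-03, -9.99997591e-01]]), 'wrist_force': array([-0.31548697,  0.67220815,  0.62528985]), 'moment': array([0.02172757, 0.02019136, 0.01107091]), 'gripper_force': 0.0, 'gripper_width': 0.9995939389197803}
top {'vertical_fov': 55.5775047205224, 'cx': 253.49572827391296, 'cy': 183.80217765673788, 'rvec': array([ 2.15099699, -2.1158986 ,  0.1988326 ]), 'tvec': array([0.01192989, 0.51434662, 0.89294594])}
side {'vertical_fov': 52.34130760959365, 'cx': 256.8060589962004, 'cy': 196.20168819098305, 'rvec': array([ 0.15372827, -2.88540554,  1.15210509]), 'tvec': array([0.48566736, 0.08255168, 1.06280087])}
```

View pics/top0.png

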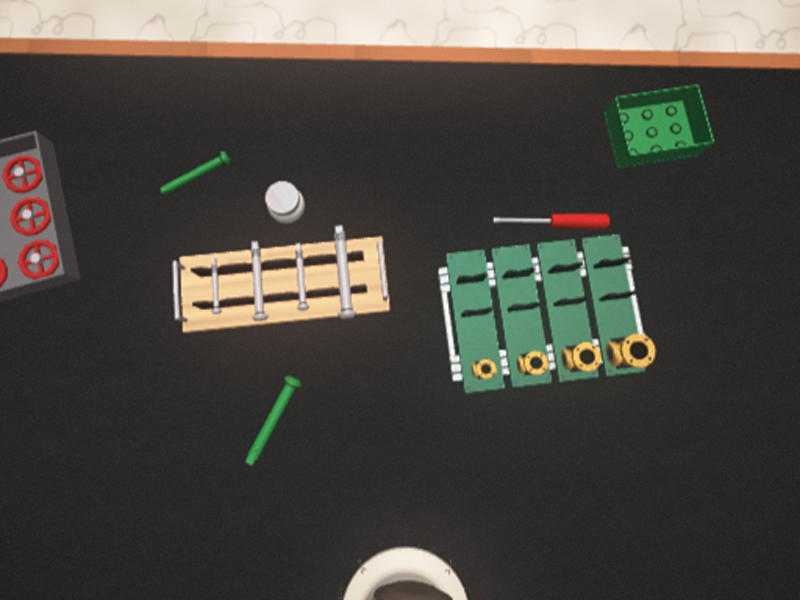

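View pics/side0.png

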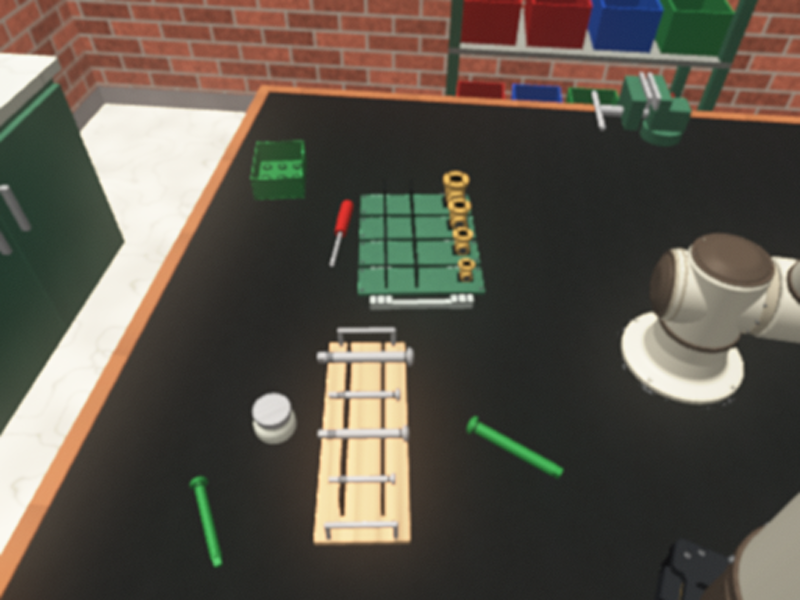

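The top view shows the rack at (285,285) with four steel spindles at x ≈ 215, 258, 301 and 343. The carriers are at (545,310), with valve bodies growing left to right at (485,369), (535,363), (583,356) and (635,350). The green spindles at (195,172) and (272,420) are decoys. The four steel ones in the rack fit the description. I'll confirm with an enlarged crop.

```bash
cat > h.py <<'E'
import numpy as np,cv2,pickle
from station import r
def load(n): return pickle.load(open(n+".pkl","rb"))
def cam(c):
    f=192/np.tan(np.radians(c["vertical_fov"]/2));K=np.array([[f,0,c["cx"]],[0,f,c["cy"]],[0,0,1]])
    return K,cv2.Rodrigues(c["rvec"])[0],np.asarray(c["tvec"])
def onplane(c,uv,z):
    K,R,t=cam(c);uv=np.atleast_2d(np.array(uv,float))
    d=(R.T@np.linalg.inv(K)@np.c_[uv,np.ones(len(uv))].T).T;o=-R.T@t
    return o+d*((z-o[2])/d[:,2])[:,None]
def proj(c,P):
    K,R,t=cam(c);return cv2.projectPoints(np.atleast_2d(np.array(P,float)),c["rvec"],t,K,None)[0][:,0]
E
python3 - <<'E'
from h import *
for n,(x0,y0,w,h) in dict(top=(108,138,148,80)).items():
    c=load(n);cv2.imwrite("pics/rack.png",cv2.resize(c["frame"][y0:y0+h,x0:x0+w,::-1],None,fx=5.4,fy=5.4,interpolation=cv2.INTER_CUBIC))
c=load("top");cv2.imwrite("pics/carr.png",cv2.resize(c["frame"][145:255,278:426,::-1],None,fx=5.4,fy=5.4,interpolation=cv2.INTER_CUBIC))
K,R,t=cam(c);print(-R.T@t); s=load("side");K,R,t=cam(s);print(-R.T@t)
E
```

```text
[0.34943947 0.02799502 0.96910039]
[0.42035509 0.71899777 0.82375789]
```

View pics/rack.png

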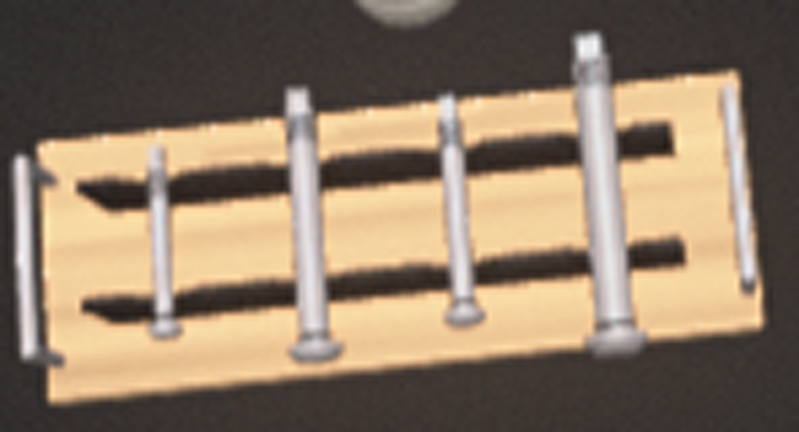

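View pics/carr.png

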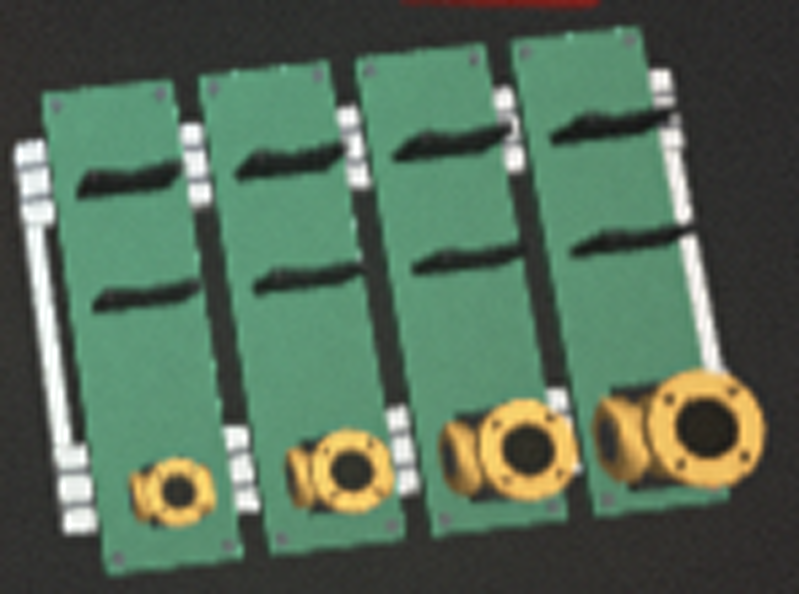

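Steel spindles in the rack, by crop pixel:

| Spindle | Crop x | Reason |
|---|---|---|
| spindle_1 | 160 | shortest |
| spindle_3 | 310 | second longest |
| spindle_2 | 455 | second shortest |
| spindle_4 | 605 | longest |

All the heads are at the robot end of the crop (y ≈ 310–345). The carriers run 1 to 4 from left to right, with their valves also on the robot side, so no half turns are needed.

```bash
cat > m.py <<'E'
from h import *
def comps(mask,x0,y0,x1,y1,amin):
    m=np.zeros_like(mask);m[y0:y1,x0:x1]=mask[y0:y1,x0:x1]
    return [k for k in cv2.findContours(m,cv2.RETR_EXTERNAL,cv2.CHAIN_APPROX_NONE)[0] if cv2.contourArea(k)>amin]
def long(rect):
    b=cv2.boxPoints(rect);e=max([b[1]-b[0],b[2]-b[1]],key=np.linalg.norm);e=e*np.sign(e[0]);return np.degrees(np.arctan2(e[1],e[0]))
if __name__=="__main__":
    c=load("top");H=cv2.cvtColor(c["frame"],cv2.COLOR_RGB2HSV)
    g=cv2.inRange(H,(55,80,60),(95,255,255))
    for k in comps(g,280,145,425,255,300):
        P=onplane(c,k[:,0],.010)[:,:2].astype(np.float32);q=cv2.minAreaRect(P);print("plate",np.round(q[0],4),np.round(q[1],4),round(long(q),2))
    s=cv2.inRange(H,(0,0,100),(180,60,255))
    for k in comps(s,110,138,252,218,25):
        P=onplane(c,k[:,0],.054)[:,:2].astype(np.float32);q=cv2.minAreaRect(P);print("sp",k[:,0].mean(0).round(),np.round(q[0],4),np.round(q[1],4),round(long(q),2))
E
python3 m.py
```

```text
plate [ 0.4677 -0.1128] [0.2397 0.0672] 7.44
plate [ 0.4784 -0.1913] [0.2395 0.0682] 7.58
plate [ 0.489  -0.2702] [0.2393 0.0681] 7.7
plate [ 0.4996 -0.3485] [0.2386 0.0689] 7.53
sp [113. 188.] [0.5    0.3779] [0.1007 0.0171] 13.82
sp [137. 183.] [0.5112 0.3161] [0.091  0.0102] 6.56
sp [192. 177.] [0.5306 0.1764] [0.1107 0.0153] 6.25
sp [164. 180.] [0.5218 0.2467] [0.1316 0.0202] 5.97
sp [244. 172.] [0.5433 0.0436] [0.1002 0.0092] 6.77
sp [219. 175.] [0.5394 0.1063] [0.1552 0.0255] 5.44
sp [182. 139.] [0.6251 0.2071] [0.0108 0.0442] -88.92
```

Run:
```python
from m import *
c=load("side");H=cv2.cvtColor(c["frame"],cv2.COLOR_RGB2HSV)
g=cv2.inRange(H,(55,80,50),(95,255,255))
for k in comps(g,225,118,312,190,150):
    P=onplane(c,k[:,0],.010)[:,:2].astype(np.float32);q=cv2.minAreaRect(P);print("plate",np.round(q[0],4),np.round(q[1],4),round(long(q),2))
s=cv2.inRange(H,(0,0,100),(180,60,255))
for k in comps(s,195,205,272,350,25):
    P=onplane(c,k[:,0],.054)[:,:2].astype(np.float32);q=cv2.minAreaRect(P);print("sp",k[:,0].mean(0).round(),np.round(q[0],4),np.round(q[1],4),round(long(q),2))
```

```text
plate [ 0.4817 -0.2433] [0.2428 0.3162] -82.32
sp [231. 336.] [0.5018 0.3902] [0.0954 0.0225] 7.46
sp [232. 306.] [0.5113 0.3192] [0.0902 0.0117] 6.16
sp [233. 277.] [0.5198 0.2478] [0.1322 0.0236] 6.19
sp [233. 252.] [0.5285 0.1809] [0.1078 0.0174] 6.25
sp [234. 228.] [0.5382 0.1047] [0.1567 0.0324] 6.28
sp [236. 212.] [0.5412 0.0613] [0.0971 0.0344] 6.32
```

Run:
```python
from m import *
c=load("side");t=load("top");f=c["frame"].copy();H=cv2.cvtColor(f,cv2.COLOR_RGB2HSV)
g=cv2.inRange(H,(55,80,50),(95,255,255))
big=cv2.resize(f[105:195,220:320,::-1],None,fx=6,fy=6,interpolation=cv2.INTER_CUBIC)
# predicted plate corners and saddle lips from top-view poses
a=np.radians(7.6);X=np.array([np.cos(a),np.sin(a)]);Y=np.array([-X[1],X[0]])
for o in [(.4677,-.1128),(.4784,-.1913),(.489,-.2702),(.4996,-.3485)]:
    for x,y,z,col in [(sx*.117,sy*.033,.01,(255,0,255)) for sx in(-1,1) for sy in(-1,1)]+[(xx,sy*.018,.058,(0,0,255)) for xx in(.009,.065) for sy in(-1,1)]:
        p=proj(c,[*(np.array(o)+x*X+y*Y),z])[0]
        cv2.circle(big,tuple(int(v) for v in ((p-[220,105]+.5)*6)),3,col,-1)
cv2.imwrite("pics/side_ov.png",big)
```

```text
(no output)
```

View pics/side_ov.png

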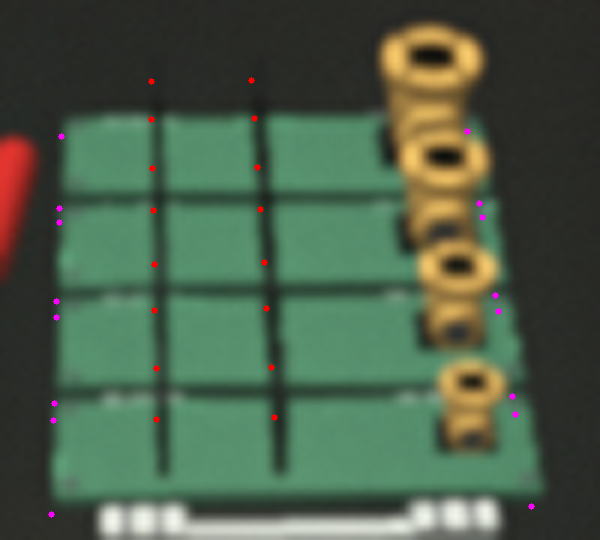

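```bash
cat > tri.py <<'E'
from h import *
def tri(ct,cs,pt,ps):
    Ps=[]
    for c in(ct,cs):
        K,R,t=cam(c);Ps.append(K@np.c_[R,t])
    X=cv2.triangulatePoints(Ps[0],Ps[1],np.array(pt,float).T,np.array(ps,float).T);X=(X[:3]/X[3]).T
    return X,proj(ct,X)-pt,proj(cs,X)-ps
E
python3 - <<'E'
from tri import *
T=lambda p:np.array(p)/5.4+[278,145]-.5
S=lambda p:np.array(p)/6+[220,105]-.5
R_=lambda p:np.array(p)/5.4+[108,138]-.5
ct,cs=load("top"),load("side")
X,a,b=tri(ct,cs,T([(43,92),(108,574),(638,28),(730,500)]),S([(53,497),(543,490),(63,118),(478,118)]))
print(X.round(4),np.c_[a,b].round(1))
print([np.linalg.norm(X[0]-X[1]),np.linalg.norm(X[2]-X[3]),np.linalg.norm(X[0]-X[2])])
# spindles: tail tip, head edge from full side picture (800 px)
S8=lambda p:np.array(p)/1.5625-.5
X,a,b=tri(ct,cs,R_([(298,92),(315,350),(590,38),(615,345)]),S8([(320,434),(405,434),(320,356),(410,356)]))
print(X.round(4),np.c_[a,b].round(1))
E
```

```text
[[ 0.5787 -0.0641  0.0229]
 [ 0.3445 -0.0948  0.0231]
 [ 0.6172 -0.3595  0.0275]
 [ 0.3842 -0.3929  0.0231]] [[-0.   0.4 -0.3 -0.1]
 [-0.1  0.6 -0.5 -0.1]
 [ 0.  -0.1  0.1  0. ]
 [-0.1  0.5 -0.3 -0.1]]
[np.float64(0.23624222461668098), np.float64(0.23543802776404846), np.float64(0.2979533383080269)]
[[0.5834 0.2561 0.0536]
 [0.4604 0.2415 0.0512]
 [0.6108 0.1171 0.0588]
 [0.4655 0.1006 0.0573]] [[-0.1  0.7 -0.7 -0.2]
 [-0.   0.5 -0.5 -0.1]
 [-0.1  0.9 -0.7 -0.2]
 [-0.   0.  -0.  -0. ]]
```

The plates triangulate to z ≈ 24 mm, so the carriers stand on a fixture about 14 mm above the bench. The measured sizes agree: 236 against 234 mm, and 298 against 300 mm. I'm starting with spindle_4.

```bash
cat > d.py <<'E'
import sys,numpy as np
from scipy.spatial.transform import Rotation as Ro
from station import r
S={1:(.512,.3166,.0514),3:(.521,.2471,.0549),2:(.5295,.1777,.0528),4:(.538,.1082,.0577)}
C={1:(.5027,-.1066,.0604),2:(.5130,-.1839,.0618),3:(.5234,-.2613,.0639),4:(.5337,-.3386,.0667)}
# usage: d.py s4 up_mm -> tool-frame shift (mm) and turn to put the grasp point up_mm over it
k,up=sys.argv[1],float(sys.argv[2]);p=np.array((S if k[0]=="s" else C)[int(k[1])]);yaw=6.7 if k[0]=="s" else 7.6
t=p+[0,0,.051+up/1000];R=Ro.from_euler("z",yaw,degrees=True).as_matrix()@np.diag([1,-1,-1.])
s=r.sense();M=s["ee_rot"]
print(k,"shift",(M.T@(t-s["tcp_pos"])*1e3).round(1),"turn",Ro.from_matrix(M.T@R).as_rotvec().round(3),"tcp",s["tcp_pos"].round(4),"F",s["wrist_force"].round(1),"w",round(s["gripper_width"],3),"t",s["time_s"])
E
python3 d.py s4 110
```

```text
s4 shift [470.7 342.1  73.3] turn [ 0.002  0.    -0.459] tcp [0.2093 0.5885 0.2913] F [ 0.3 -0.6  0.2] w 1.002 t 0.1
```

```bash
python3 -m pendant '[[[470,342,73],[0.002,0,-0.459]],[[470,342,73],[0.002,0,-0.459]],[[470,342,73],[0.002,0,-0.459]],[[470,342,73],[0.002,0,-0.459]],[[470,342,73],[0.002,0,-0.459]],[[470,342,73],[0.002,0,-0.459]],[[470,342,73],[0.002,0,-0.459]],[[470,342,73],[0.002,0,-0.459]],[[470,342,73],[0.002,0,-0.459]],[[470,342,73],[0.002,0,-0.459]]]' 0.6; python3 d.py s4 110
```

```text
time_s: 1.1
tcp_pos: [0.4902, 0.1775, 0.2296]
ee_rot: [[0.993, 0.117, -0.0], [0.117, -0.993, 0.002], [0.0, -0.002, -1.0]]
wrist_force: [1.4, 0.4, -0.0]
gripper_width: 0.599
gripper_force: 0.0
s4 shift [39.4 74.4 10.7] turn [-0.002 -0.     0.001] tcp [0.4902 0.1775 0.2296] F [ 1.4  0.4 -0. ] w 0.599 t 1.1
```

```bash
python3 -m pendant '[[[39,74,11],[-0.002,0,0]],[[39,74,11],[-0.002,0,0]],[[39,74,11],[-0.002,0,0]],[[39,74,11],[-0.002,0,0]],[[39,74,11],[-0.002,0,0]]]'; python3 d.py s4 110;  python3 - <<'E'
from h import *
T=load("top");c=r.capture("top");d=r.capture("side")
a=cv2.resize(c["frame"][120:240,150:290,::-1],None,fx=2.8,fy=2.8,interpolation=cv2.INTER_CUBIC);b=cv2.resize(d["frame"][150:270,190:330,::-1],None,fx=2.8,fy=2.8,interpolation=cv2.INTER_CUBIC)
cv2.imwrite("pics/hover.png",np.hstack([a,b]))
E
```

```text
time_s: 1.6
tcp_pos: [0.5365, 0.1109, 0.2188]
ee_rot: [[0.993, 0.118, 0.0], [0.118, -0.993, 0.0], [0.0, 0.0, -1.0]]
wrist_force: [-0.1, 0.5, 0.2]
gripper_width: 0.605
gripper_force: 0.0
s4 shift [1.1 2.9 0.1] turn [ 0.    -0.     0.001] tcp [0.5365 0.1109 0.2188] F [-0.1  0.5  0.2] w 0.605 t 1.6
```

View pics/hover.png

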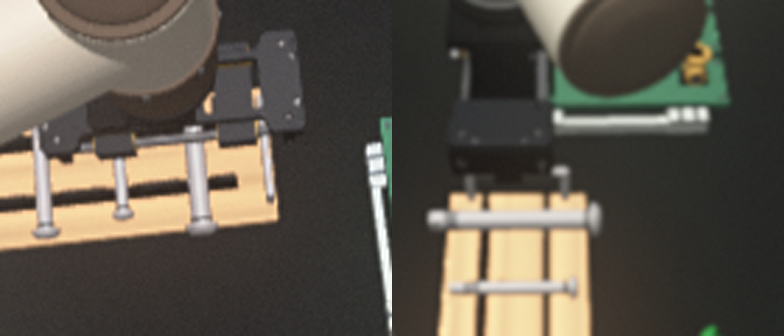

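The gripper hovers over spindle_4 (left half, shank at (200,180)), with its fingers either side. I'll descend.

```bash
python3 -m pendant '[[[0,0,20],[0,0,0]],[[0,0,40],[0,0,0]],[[0,0,60],[0,0,0]],[[0,0,80],[0,0,0]],[[0,0,80],[0,0,0]],[[0,0,80],[0,0,0]]]'; python3 d.py s4 0
```

```text
time_s: 2.3
tcp_pos: [0.537, 0.1113, 0.1393]
ee_rot: [[0.993, 0.119, 0.001], [0.119, -0.993, -0.0], [0.001, 0.0, -1.0]]
wrist_force: [-0.5, -0.3, 0.7]
gripper_width: 0.605
gripper_force: 0.0
s4 shift [ 0.6  3.1 30.6] turn [ 0.    -0.001  0.002] tcp [0.537  0.1113 0.1393] F [-0.5 -0.3  0.7] w 0.605 t 2.3
```

```bash
python3 -m pendant '[[[0.6,3,15],[0,0,0]],[[0.6,3,30],[0,0,0]],[[0.6,3,30],[0,0,0]],[[0.6,3,30],[0,0,0]]]'; python3 -m pendant '[[[0,0,0],[0,0,0]],[[0,0,0],[0,0,0]],[[0,0,0],[0,0,0]],[[0,0,0],[0,0,0]],[[0,0,0],[0,0,0]],[[0,0,0],[0,0,0]],[[0,0,0],[0,0,0]],[[0,0,0],[0,0,0]]]' 0; python3 d.py s4 0
```

```text
time_s: 2.7
tcp_pos: [0.5386, 0.1081, 0.1101]
ee_rot: [[0.993, 0.118, 0.002], [0.118, -0.993, 0.001], [0.002, -0.0, -1.0]]
wrist_force: [-0.0, -0.2, -0.7]
gripper_width: 0.599
gripper_force: 0.0
time_s: 3.5
tcp_pos: [0.538, 0.1092, 0.1092]
ee_rot: [[0.993, 0.117, 0.002], [0.117, -0.993, 0.002], [0.002, -0.002, -1.0]]
wrist_force: [-3.3, 6.7, 2.3]
gripper_width: 0.195
gripper_force: 30.0
s4 shift [-0.1  0.9  0.5] turn [-0.002 -0.002  0.001] tcp [0.538  0.1092 0.1092] F [-3.3  6.7  2.3] w 0.195 t 3.5
```

```bash
python3 -m pendant '[[[0,0,-10],[0,0,0]],[[0,0,-30],[0,0,0]],[[0,0,-60],[0,0,0]],[[0,0,-90],[0,0,0]],[[0,0,-110],[0,0,0]],[[0,0,-110],[0,0,0]]]'; python3 d.py c4 80
```

```text
time_s: 4.1
tcp_pos: [0.5391, 0.1078, 0.2219]
ee_rot: [[0.993, 0.117, 0.006], [0.117, -0.993, 0.002], [0.007, -0.002, -1.0]]
wrist_force: [0.1, -0.7, -3.1]
gripper_width: 0.199
gripper_force: 30.0
c4 shift [-57.8 442.7  23.1] turn [-0.002 -0.007 -0.015] tcp [0.5391 0.1078 0.2219] F [ 0.1 -0.7 -3.1] w 0.199 t 4.1
```

```bash
python3 -m pendant '[[[-5,40,0],[0,0,0]],[[-10,85,0],[0,0,0]],[[-17,130,0],[0,0,0]],[[-23,175,0],[0,0,0]],[[-29,220,0],[0,0,-0.015]],[[-35,265,0],[0,0,-0.015]],[[-40,310,0],[0,0,-0.015]],[[-46,355,0],[0,0,-0.015]],[[-53,400,0],[0,0,-0.015]],[[-58,443,0],[0,0,-0.015]]]'; python3 -m pendant '[[[0,0,12],[0,0,0]],[[0,0,24],[0,0,0]],[[0,0,24],[0,0,0]],[[0,0,24],[0,0,0]]]'; python3 d.py c4 5
python3 - <<'E'
from h import *
c=r.capture("top");d=r.capture("side")
a=cv2.resize(c["frame"][130:260,280:420,::-1],None,fx=2.8,fy=2.8,interpolation=cv2.INTER_CUBIC);b=cv2.resize(d["frame"][80:210,210:350,::-1],None,fx=2.8,fy=2.8,interpolation=cv2.INTER_CUBIC)
cv2.imwrite("pics/hov4.png",np.hstack([a,b]))
E
```

```text
time_s: 5.1
tcp_pos: [0.5306, -0.3408, 0.2164]
ee_rot: [[0.991, 0.131, -0.003], [0.131, -0.991, 0.002], [-0.003, -0.002, -1.0]]
wrist_force: [1.1, 0.5, -2.4]
gripper_width: 0.194
gripper_force: 30.0
time_s: 5.5
tcp_pos: [0.5319, -0.3379, 0.1937]
ee_rot: [[0.991, 0.134, -0.002], [0.134, -0.991, 0.001], [-0.002, -0.001, -1.0]]
wrist_force: [-0.2, 0.0, -3.2]
gripper_width: 0.193
gripper_force: 30.0
c4 shift [ 1.8  1.  71. ] turn [-0.001  0.002  0.001] tcp [ 0.5319 -0.3379  0.1937] F [-0.2  0.  -3.2] w 0.193 t 5.5
```

View pics/hov4.png

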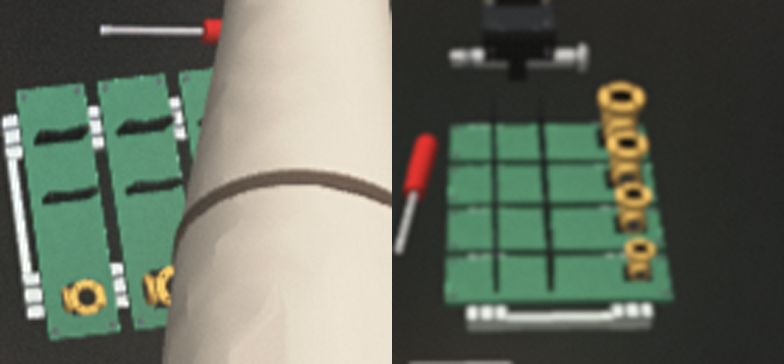

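The head points toward the valve, and the spindle's middle (518,57) is in line with the saddles (495 and 543). Descending.

```bash
python3 -m pendant '[[[2,1,15],[0,0,0]],[[2,1,30],[0,0,0]],[[2,1,45],[0,0,0]],[[2,1,60],[0,0,0]],[[2,1,66],[0,0,0]],[[2,1,69],[0,0,0]],[[2,1,69],[0,0,0]]]'; python3 d.py c4 0;python3 -m pendant '[[[0,0,1],[0,0,0]],[[0,0,2],[0,0,0]],[[0,0,2],[0,0,0]]]';python3 -m pendant '[[[0,0,1],[0,0,0]],[[0,0,2],[0,0,0]],[[0,0,2],[0,0,0]]]'; python3 d.py c4 0
```

```text
time_s: 6.3
tcp_pos: [0.5335, -0.339, 0.1268]
ee_rot: [[0.991, 0.133, -0.002], [0.133, -0.991, 0.001], [-0.002, -0.001, -1.0]]
wrist_force: [-4.0, 2.8, 2.7]
gripper_width: 0.195
gripper_force: 30.0
c4 shift [ 0.2 -0.3  9.1] turn [-0.001  0.002  0.   ] tcp [ 0.5335 -0.339   0.1268] F [-4.   2.8  2.7] w 0.195 t 6.3
time_s: 6.6
tcp_pos: [0.5335, -0.339, 0.1266]
ee_rot: [[0.991, 0.133, -0.001], [0.133, -0.991, 0.001], [-0.001, -0.001, -1.0]]
wrist_force: [-5.4, 4.7, 10.2]
gripper_width: 0.198
gripper_force: 30.0
time_s: 6.9
tcp_pos: [0.5336, -0.3389, 0.1264]
ee_rot: [[0.991, 0.134, -0.001], [0.134, -0.991, -0.0], [-0.001, -0.0, -1.0]]
wrist_force: [-8.1, 9.0, 18.1]
gripper_width: 0.199
gripper_force: 30.0
c4 shift [ 0.2 -0.3  8.7] turn [-0.     0.001  0.001] tcp [ 0.5336 -0.3389  0.1264] F [-8.1  9.  18.1] w 0.199 t 6.9
```

Contact came about 9 mm high with a sideways push toward +y, so the spindle is probably on one flank of the V. I'll look before mending it.

```bash
python3 -m pendant '[[[0,0,-3],[0,0,0]],[[0,0,-5],[0,0,0]],[[0,0,-5],[0,0,0]]]'; python3 d.py c4 0
python3 - <<'E'
from h import *
d=r.capture("side")
cv2.imwrite("pics/s4c.png",cv2.resize(d["frame"][90:160,225:315,::-1],None,fx=8.5,fy=8.5,interpolation=cv2.INTER_CUBIC))
E
```

```text
time_s: 7.2
tcp_pos: [0.5347, -0.3397, 0.1277]
ee_rot: [[0.991, 0.132, 0.001], [0.132, -0.991, -0.0], [0.001, 0.001, -1.0]]
wrist_force: [-1.3, 3.6, 3.4]
gripper_width: 0.197
gripper_force: 30.0
c4 shift [-0.9 -1.2 10. ] turn [ 0.001 -0.001  0.   ] tcp [ 0.5347 -0.3397  0.1277] F [-1.3  3.6  3.4] w 0.197 t 7.2
```

View pics/s4c.png

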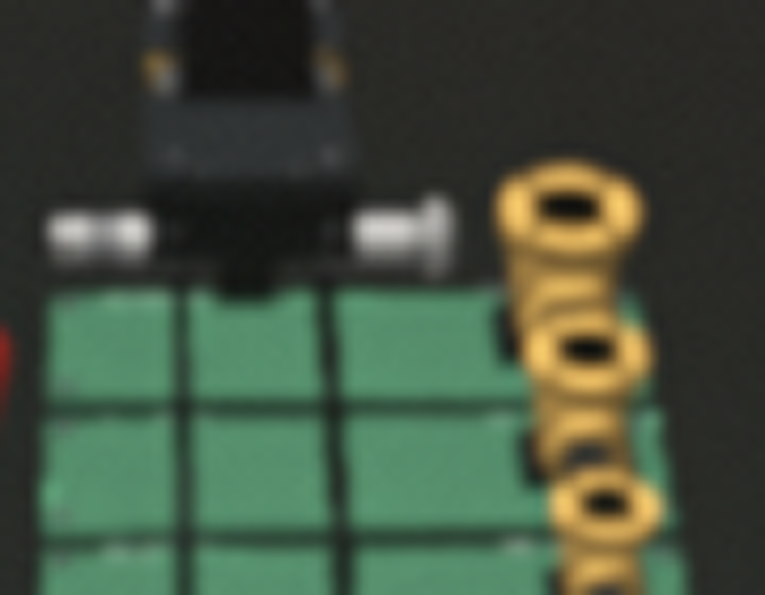

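Run:
```python
from h import *
d=load("side");t=load("top")
P=lambda p:np.array(p)/8.5+[225,90]-.5
a=np.radians(7.6);X=np.array([np.cos(a),np.sin(a),0])
o=np.array([.5347,-.3397,.0767])
print("pred tail/mid/head",proj(d,[o+.076*X,o,o-.076*X]).round(1),"seen",P([(50,230),(450,235)]).round(1))
o=np.array([.538,.1095,.058]);a=np.radians(6.7);X=np.array([np.cos(a),np.sin(a),0])
print("rack: side pred",proj(d,[o+.076*X,o-.076*X]).round(1),"seen",(np.array([(318,356),(412,356)])/1.5625-.5).round(1))
print("rack: top pred",proj(t,[o+.076*X,o-.076*X]).round(1),"seen",(np.array([(588,36),(617,348)])/5.4+[108,138]-.5).round(1))
```

```text
pred tail/mid/head [[230.3 117.4]
 [253.6 117.1]
 [276.8 116.9]] seen [[230.4 116.6]
 [277.4 117.1]]
rack: side pred [[202.5 227.6]
 [263.1 227.3]] seen [[203.  227.3]
 [263.2 227.3]]
rack: top pred [[216.3 144.5]
 [221.3 202.6]] seen [[216.4 144.2]
 [221.8 201.9]]
```

Run:
```python
from h import *
t=load("top");d=load("side")
T=lambda p:np.array(p)/5.4+[278,145]-.5
a=np.radians(7.6);X=np.array([np.cos(a),np.sin(a)]);Y=np.array([-X[1],X[0]])
row=np.array([.4815,-.2275])
R={1:[(183,170),(200,288)],2:[(343,152),(362,270)],3:[(508,132),(522,252)],4:[(675,115),(690,230)]}
L={1:[(78,195),(92,307)],2:[(237,175),(253,290)],3:[(392,157),(413,270)],4:[(550,138),(570,252)]}
for k in R:
    o=row+(2.5-k)*.078*Y
    for n,z in((R,.072),(R,.080),(L,.024),(L,.030)):
        q=onplane(t,T(n[k]),z)[:,:2]-o; print(k,z,np.c_[q@X,q@Y].round(4).tolist())
# side: saddle top tips, from side_ov-like crop of initial frame: black above plate at far edge
Y2=np.r_[Y,0];X2=np.r_[X,0];o=np.r_[row-1.5*.078*Y,0]
print(proj(d,[o+.065*X2-.018*Y2+[0,0,.072],o+.009*X2-.018*Y2+[0,0,.072],o+.065*X2-.018*Y2+[0,0,.08]]))
cv2.imwrite("pics/c4.png",np.hstack([cv2.resize(cv2.convertScaleAbs(d["frame"][100:160,225:295,::-1],alpha=2.2),None,fx=5.6,fy=8,interpolation=cv2.INTER_CUBIC),cv2.resize(cv2.convertScaleAbs(t["frame"][145:205,360:430,::-1],alpha=2),None,fx=5.6,fy=8,interpolation=cv2.INTER_CUBIC)]))
```

```text
1 0.072 [[0.0635, -0.0217], [0.0077, -0.0215]]
1 0.08 [[0.0621, -0.0202], [0.0068, -0.02]]
1 0.024 [[0.0657, 0.0218], [0.0102, 0.0225]]
1 0.03 [[0.0646, 0.0226], [0.0095, 0.0234]]
2 0.072 [[0.0634, -0.0193], [0.0074, -0.0192]]
2 0.08 [[0.062, -0.0171], [0.0064, -0.017]]
2 0.024 [[0.0666, 0.0209], [0.0094, 0.0216]]
2 0.03 [[0.0655, 0.0222], [0.0087, 0.023]]
3 0.072 [[0.064, -0.0198], [0.0071, -0.0164]]
3 0.08 [[0.0625, -0.0169], [0.0062, -0.0135]]
3 0.024 [[0.0667, 0.0216], [0.0101, 0.0206]]
3 0.03 [[0.0657, 0.0234], [0.0094, 0.0224]]
4 0.072 [[0.063, -0.0214], [0.0083, -0.0181]]
4 0.08 [[0.0616, -0.0178], [0.0074, -0.0144]]
4 0.024 [[0.0672, 0.0204], [0.01, 0.0208]]
4 0.03 [[0.0662, 0.0227], [0.0093, 0.0231]]
[[245.24093184 115.4324453 ]
 [262.19932253 115.25536076]
 [245.20803274 113.39051821]]
```

View pics/c4.png

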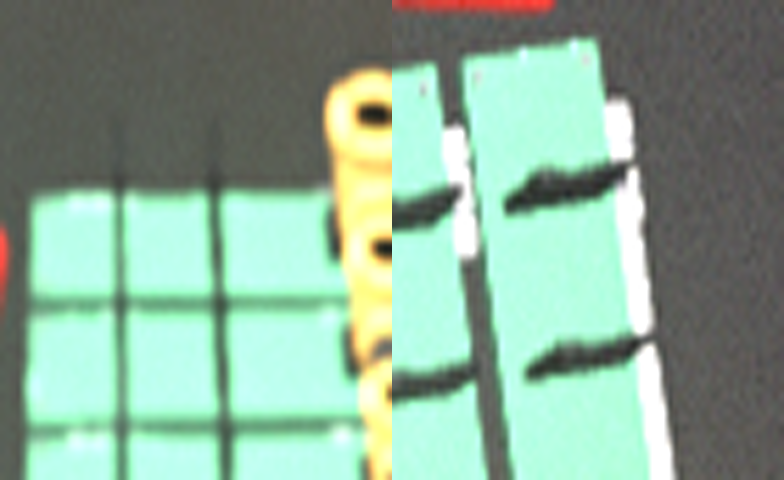

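The cameras agree with the arm to within 0.7 px, so I'll probe: lift slightly, shift 4 mm toward +y, and lower again.

```bash
python3 -m pendant '[[[0,0,-3],[0,0,0]],[[0,-2,-5],[0,0,0]],[[0,-4,-5],[0,0,0]],[[0,-4,-5],[0,0,0]],[[0,-4,-5],[0,0,0]]]' ; python3 -c "
from station import r;s=r.sense();print(s['moment'].round(2))"; python3 -m pendant '[[[0,0,2],[0,0,0]],[[0,0,4],[0,0,0]],[[0,0,6],[0,0,0]],[[0,0,6],[0,0,0]],[[0,0,6],[0,0,0]]]'; python3 -c "
from station import r;s=r.sense();print(s['moment'].round(2))"; python3 -m pendant '[[[0,0,1],[0,0,0]],[[0,0,3],[0,0,0]],[[0,0,3],[0,0,0]],[[0,0,3],[0,0,0]]]'; python3 -c "
from station import r;s=r.sense();print(s['moment'].round(2))"; python3 d.py c4 0
```

```text
time_s: 7.75
tcp_pos: [0.5336, -0.3359, 0.1315]
ee_rot: [[0.991, 0.132, -0.0], [0.132, -0.991, 0.0], [0.0, -0.0, -1.0]]
wrist_force: [0.1, -0.1, -3.0]
gripper_width: 0.196
gripper_force: 30.0
[-0.01  0.   -0.  ]
time_s: 8.25
tcp_pos: [0.5337, -0.336, 0.1257]
ee_rot: [[0.991, 0.132, 0.0], [0.132, -0.991, 0.0], [0.0, 0.0, -1.0]]
wrist_force: [-0.6, 0.2, -3.4]
gripper_width: 0.193
gripper_force: 30.0
[-0.06 -0.12  0.02]
time_s: 8.65
tcp_pos: [0.534, -0.3361, 0.1241]
ee_rot: [[0.991, 0.132, 0.001], [0.132, -0.991, -0.001], [0.001, 0.001, -1.0]]
wrist_force: [-1.4, 2.2, 5.1]
gripper_width: 0.194
gripper_force: 30.0
[0.57 0.55 0.03]
c4 shift [-0.6  2.5  6.4] turn [ 0.001 -0.001  0.   ] tcp [ 0.534  -0.3361  0.1241] F [-1.4  2.2  5.1] w 0.194 t 8.65
```

Contact dropped by about 2 mm, so that's the right direction. I'll go further the same way.

```bash
python3 -m pendant '[[[0,-1,-3],[0,0,0]],[[0,-3,-3],[0,0,0]],[[0,-3,-1],[0,0,0]],[[0,-3,1],[0,0,0]],[[0,-3,2],[0,0,0]],[[0,-3,2],[0,0,0]]]' ; python3 d.py c4 0;  python3 -m pendant '[[[0,-1,-3],[0,0,0]],[[0,-3,-3],[0,0,0]],[[0,-3,-1],[0,0,0]],[[0,-3,1],[0,0,0]],[[0,-3,2],[0,0,0]],[[0,-3,2],[0,0,0]]]'; python3 d.py c4 0
```

```text
time_s: 9.25
tcp_pos: [0.5349, -0.3353, 0.124]
ee_rot: [[0.991, 0.133, 0.005], [0.133, -0.991, -0.005], [0.005, 0.006, -1.0]]
wrist_force: [-1.8, -6.6, 8.0]
gripper_width: 0.198
gripper_force: 30.0
c4 shift [-1.7  3.   6.3] turn [ 0.006 -0.005  0.001] tcp [ 0.5349 -0.3353  0.124 ] F [-1.8 -6.6  8. ] w 0.198 t 9.25
time_s: 9.85
tcp_pos: [0.5355, -0.3341, 0.1246]
ee_rot: [[0.991, 0.134, 0.009], [0.134, -0.991, -0.009], [0.007, 0.01, -1.0]]
wrist_force: [-4.0, -9.3, 16.3]
gripper_width: 0.197
gripper_force: 30.0
c4 shift [-2.4  4.1  6.9] turn [ 0.01  -0.007  0.002] tcp [ 0.5355 -0.3341  0.1246] F [-4.  -9.3 16.3] w 0.197 t 9.85
```

The force changed sign, so the V bottom is at y ≈ −0.336 with the axis at z ≈ 0.073. The plate is therefore 6 mm higher than I triangulated, and rescaling the top view for that height gives the same y. I'll update the cradle list, then centre and seat the spindle.

```bash
sed -i 's/^C=.*/C={1:(.5017,-.1058,.0664),2:(.5120,-.1826,.0678),3:(.5223,-.2595,.0699),4:(.5325,-.3358,.0727)}/' d.py
python3 -m pendant '[[[0,0,-4],[0,0,0]],[[0,3,-9],[0,0,0]],[[0,6,-9],[0,0,0]],[[-1,6,-9],[0,0,0]],[[-1,6,-9],[0,0,0]]]'; python3 d.py c4 0
```

```text
time_s: 10.35
tcp_pos: [0.532, -0.3356, 0.1266]
ee_rot: [[0.991, 0.132, -0.002], [0.132, -0.991, 0.001], [-0.002, -0.002, -1.0]]
wrist_force: [0.2, -0.7, -2.9]
gripper_width: 0.206
gripper_force: 30.0
c4 shift [0.4 0.3 2.9] turn [-0.002  0.002 -0.001] tcp [ 0.532  -0.3356  0.1266] F [ 0.2 -0.7 -2.9] w 0.206 t 10.35
```

```bash
python3 -m pendant '[[[0,0,1.5],[0,0,0]],[[0,0,3],[0,0,0]],[[0,0,3],[0,0,0]],[[0,0,3],[0,0,0]]]'; python3 d.py c4 0; python3 -m pendant '[[[0,0,0],[0,0,0]],[[0,0,0],[0,0,0]],[[0,0,0],[0,0,0]],[[0,0,0],[0,0,0]],[[0,0,0],[0,0,0]]]' 0.55;  python3 -m pendant '[[[0,0,-20],[0,0,0]],[[0,0,-60],[0,0,0]],[[0,0,-100],[0,0,0]],[[0,0,-100],[0,0,0]]]'; python3 d.py s2 80
```

```text
time_s: 10.75
tcp_pos: [0.5327, -0.336, 0.1246]
ee_rot: [[0.991, 0.132, 0.0], [0.132, -0.991, 0.0], [0.0, -0.0, -1.0]]
wrist_force: [0.2, -0.1, -3.5]
gripper_width: 0.194
gripper_force: 30.0
c4 shift [-0.2 -0.2  0.9] turn [-0. -0. -0.] tcp [ 0.5327 -0.336   0.1246] F [ 0.2 -0.1 -3.5] w 0.194 t 10.75
time_s: 11.25
tcp_pos: [0.5328, -0.3362, 0.1251]
ee_rot: [[0.991, 0.132, 0.001], [0.132, -0.991, -0.0], [0.001, 0.0, -1.0]]
wrist_force: [-0.1, -0.2, 1.5]
gripper_width: 0.524
gripper_force: 0.0
time_s: 11.65
tcp_pos: [0.5355, -0.3375, 0.232]
ee_rot: [[0.991, 0.133, 0.013], [0.133, -0.991, -0.006], [0.012, 0.008, -1.0]]
wrist_force: [0.7, 0.1, 0.7]
gripper_width: 0.549
gripper_force: 0.0
s2 shift [  62.1 -511.8   44.9] turn [ 0.008 -0.012  0.017] tcp [ 0.5355 -0.3375  0.232 ] F [0.7 0.1 0.7] w 0.549 t 11.65
```

```bash
python3 -m pendant '[[[6,-48,0],[0,0,0]],[[12,-96,0],[0,0,0]],[[18,-144,0],[0,0,0]],[[24,-192,0],[0,0,0]],[[30,-240,0],[0,0,0.017]],[[36,-288,0],[0,0,0.017]],[[42,-336,0],[0,0,0.017]],[[48,-384,0],[0,0,0.017]],[[54,-432,0],[0,0,0.017]],[[58,-480,0],[0,0,0.017]]]'
python3 - <<'E'
from h import *
c=r.capture("top");d=r.capture("side")
a=cv2.resize(c["frame"][140:250,280:420,::-1],None,fx=2.8,fy=3.5,interpolation=cv2.INTER_CUBIC);b=cv2.resize(d["frame"][90:200,210:350,::-1],None,fx=2.8,fy=3.5,interpolation=cv2.INTER_CUBIC)
cv2.imwrite("pics/p4.png",np.hstack([a,b]))
E
python3 d.py s2 80
```

```text
time_s: 12.65
tcp_pos: [0.5266, 0.1494, 0.2248]
ee_rot: [[0.993, 0.115, 0.001], [0.115, -0.993, 0.0], [0.001, -0.0, -1.0]]
wrist_force: [1.5, 0.0, 0.4]
gripper_width: 0.549
gripper_force: 0.0
s2 shift [  5.5 -24.9  41. ] turn [-0.001 -0.002  0.005] tcp [0.527  0.1523 0.2248] F [-0.4 -0.2  0.3] w 0.55 t 12.75
```

View pics/p4.png

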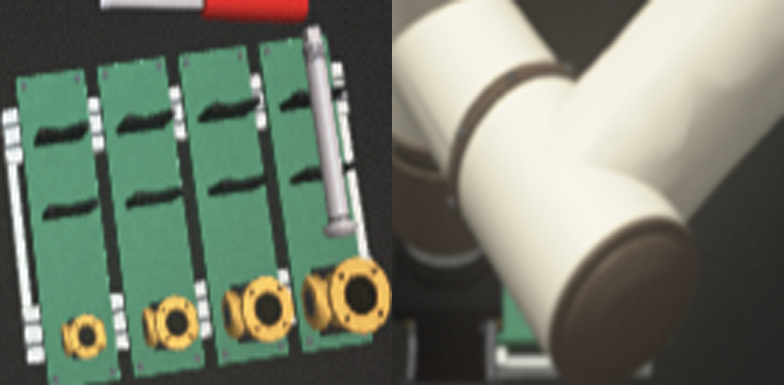

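spindle_4 lies in carrier 4, parallel to the plate (left half, (313,35) to (340,225)), with its head toward the valve. On to spindle_2.

```bash
python3 -m pendant '[[[5.5,-25,20],[0,0,0.005]],[[5.5,-25,45],[0,0,0.005]],[[5.5,-25,70],[0,0,0.005]],[[5.5,-25,90],[0,0,0.005]],[[5.5,-25,90],[0,0,0.005]],[[5.5,-25,90],[0,0,0.005]]]'; python3 d.py s2 0
```

```text
time_s: 13.35
tcp_pos: [0.5298, 0.1725, 0.135]
ee_rot: [[0.994, 0.11, 0.0], [0.11, -0.994, -0.001], [0.0, 0.001, -1.0]]
wrist_force: [0.5, 0.5, 0.4]
gripper_width: 0.551
gripper_force: 0.0
s2 shift [ 0.3 -5.2 31.2] turn [ 0.001 -0.    -0.007] tcp [0.5298 0.1725 0.135 ] F [0.5 0.5 0.4] w 0.551 t 13.35
```

```bash
python3 -m pendant '[[[0,-6,5],[0,0,-0.007]],[[0,-6,18],[0,0,-0.007]],[[0,-6,31],[0,0,-0.007]],[[0,-6,31],[0,0,-0.007]],[[0,-6,31],[0,0,-0.007]]]'; python3 d.py s2 0; python3 -m pendant '[[[0,0,0],[0,0,0]],[[0,0,0],[0,0,0]],[[0,0,0],[0,0,0]],[[0,0,0],[0,0,0]],[[0,0,0],[0,0,0]],[[0,0,0],[0,0,0]],[[0,0,0],[0,0,0]],[[0,0,0],[0,0,0]]]' 0;python3 -m pendant '[[[0,0,-10],[0,0,0]],[[0,0,-30],[0,0,0]],[[0,0,-60],[0,0,0]],[[0,0,-90],[0,0,0]],[[0,0,-110],[0,0,0]],[[0,0,-110],[0,0,0]]]'; python3 d.py c2 80
```

```text
time_s: 13.85
tcp_pos: [0.5287, 0.1786, 0.1032]
ee_rot: [[0.993, 0.117, -0.001], [0.117, -0.993, -0.001], [-0.001, 0.001, -1.0]]
wrist_force: [0.3, 0.6, -0.1]
gripper_width: 0.545
gripper_force: 0.0
s2 shift [ 0.7  1.  -0.6] turn [0.001 0.001 0.   ] tcp [0.5287 0.1786 0.1032] F [ 0.3  0.6 -0.1] w 0.545 t 13.85
time_s: 14.65
tcp_pos: [0.529, 0.179, 0.104]
ee_rot: [[0.993, 0.117, 0.001], [0.117, -0.993, 0.0], [0.001, -0.0, -1.0]]
wrist_force: [-0.7, 1.5, 1.3]
gripper_width: 0.109
gripper_force: 30.0
time_s: 15.25
tcp_pos: [0.5302, 0.1794, 0.2177]
ee_rot: [[0.993, 0.117, 0.007], [0.117, -0.993, 0.004], [0.007, -0.003, -1.0]]
wrist_force: [0.4, 0.5, -0.7]
gripper_width: 0.109
gripper_force: 30.0
c2 shift [-60.7 357.4  17.5] turn [-0.003 -0.007 -0.015] tcp [0.5302 0.1794 0.2177] F [ 0.4  0.5 -0.7] w 0.109 t 15.25
```

```bash
python3 -m pendant '[[[-7,40,0],[0,0,0]],[[-14,80,0],[0,0,0]],[[-21,120,0],[0,0,0]],[[-28,160,0],[0,0,-0.015]],[[-35,200,0],[0,0,-0.015]],[[-42,240,0],[0,0,-0.015]],[[-49,280,0],[0,0,-0.015]],[[-55,320,0],[0,0,-0.015]],[[-61,357,0],[0,0,-0.015]],[[-61,357,0],[0,0,-0.015]]]'; python3 -m pendant '[[[0,0,12],[0,0,0]],[[0,0,35],[0,0,0]],[[0,0,60],[0,0,0]],[[0,0,75],[0,0,0]],[[0,0,75],[0,0,0]],[[0,0,75],[0,0,0]]]'; python3 d.py c2 0
```

```text
time_s: 16.25
tcp_pos: [0.5087, -0.1863, 0.2125]
ee_rot: [[0.992, 0.126, -0.002], [0.126, -0.992, -0.0], [-0.002, -0.0, -1.0]]
wrist_force: [-1.0, 0.0, -0.6]
gripper_width: 0.114
gripper_force: 30.0
time_s: 16.85
tcp_pos: [0.51, -0.182, 0.1383]
ee_rot: [[0.991, 0.133, -0.001], [0.133, -0.991, -0.0], [-0.001, -0.0, -1.0]]
wrist_force: [1.1, -0.6, -1.3]
gripper_width: 0.116
gripper_force: 30.0
c2 shift [ 1.9  0.9 19.5] turn [-0.     0.001  0.001] tcp [ 0.51   -0.182   0.1383] F [ 1.1 -0.6 -1.3] w 0.116 t 16.85
```

```bash
python3 -m pendant '[[[2,1,8],[0,0,0]],[[2,1,14],[0,0,0]],[[2,1,16],[0,0,0]],[[2,1,16],[0,0,0]]]';  python3 -m pendant '[[[0,0,1],[0,0,0]],[[0,0,2],[0,0,0]],[[0,0,2],[0,0,0]]]';python3 -m pendant '[[[0,0,1],[0,0,0]],[[0,0,2],[0,0,0]],[[0,0,2],[0,0,0]]]'; python3 d.py c2 0
```

```text
time_s: 17.25
tcp_pos: [0.5119, -0.1836, 0.1225]
ee_rot: [[0.991, 0.132, -0.0], [0.132, -0.991, 0.0], [-0.0, -0.0, -1.0]]
wrist_force: [-0.1, -0.1, -2.5]
gripper_width: 0.113
gripper_force: 30.0
time_s: 17.55
tcp_pos: [0.5123, -0.1836, 0.1211]
ee_rot: [[0.991, 0.132, 0.001], [0.132, -0.991, -0.0], [0.001, 0.0, -1.0]]
wrist_force: [0.2, 0.2, -0.3]
gripper_width: 0.114
gripper_force: 30.0
time_s: 17.85
tcp_pos: [0.5125, -0.1834, 0.1205]
ee_rot: [[0.991, 0.133, 0.001], [0.133, -0.991, -0.0], [0.001, 0.0, -1.0]]
wrist_force: [-3.9, 3.5, 8.9]
gripper_width: 0.114
gripper_force: 30.0
c2 shift [-0.4 -0.8  1.7] turn [ 0.    -0.001  0.   ] tcp [ 0.5125 -0.1834  0.1205] F [-3.9  3.5  8.9] w 0.114 t 17.85
```

```bash
python3 -m pendant '[[[0,-0.7,-2.5],[0,0,0]],[[0,-1.2,-2.5],[0,0,0]],[[0,-1.2,-0.5],[0,0,0]],[[0,-1.2,-0.5],[0,0,0]]]'; python3 -m pendant '[[[0,0,0],[0,0,0]],[[0,0,0],[0,0,0]],[[0,0,0],[0,0,0]],[[0,0,0],[0,0,0]],[[0,0,0],[0,0,0]]]' 0.5;  python3 -m pendant '[[[0,0,-20],[0,0,0]],[[0,0,-60],[0,0,0]],[[0,0,-105],[0,0,0]],[[0,0,-105],[0,0,0]]]'; python3 d.py s3 80
```

```text
time_s: 18.25
tcp_pos: [0.5121, -0.1823, 0.1195]
ee_rot: [[0.991, 0.132, 0.001], [0.132, -0.991, 0.0], [0.001, 0.0, -1.0]]
wrist_force: [-1.3, 1.6, 3.4]
gripper_width: 0.119
gripper_force: 30.0
time_s: 18.75
tcp_pos: [0.5119, -0.1825, 0.1191]
ee_rot: [[0.991, 0.132, 0.0], [0.132, -0.991, -0.0], [0.0, 0.0, -1.0]]
wrist_force: [-0.2, -0.3, -0.4]
gripper_width: 0.459
gripper_force: 0.0
time_s: 19.15
tcp_pos: [0.5153, -0.1831, 0.231]
ee_rot: [[0.991, 0.133, 0.014], [0.133, -0.991, -0.003], [0.014, 0.005, -1.0]]
wrist_force: [0.8, 0.8, 0.5]
gripper_width: 0.5
gripper_force: 0.0
s3 shift [  62.3 -425.8   44. ] turn [ 0.005 -0.014  0.017] tcp [ 0.5153 -0.1831  0.231 ] F [0.8 0.8 0.5] w 0.5 t 19.15
```

```bash
python3 -m pendant '[[[6,-45,0],[0,0,0]],[[12,-90,0],[0,0,0]],[[18,-135,0],[0,0,0]],[[24,-180,0],[0,0,0.017]],[[30,-225,0],[0,0,0.017]],[[36,-270,0],[0,0,0.017]],[[42,-315,0],[0,0,0.017]],[[48,-360,0],[0,0,0.017]],[[55,-405,0],[0,0,0.017]],[[62,-427,0],[0,0,0.017]]]'; python3 -m pendant '[[[0,0,20],[0,0,0]],[[0,0,45],[0,0,0]],[[0,0,70],[0,0,0]],[[0,0,85],[0,0,0]],[[0,0,85],[0,0,0]],[[0,0,85],[0,0,0]]]'; python3 d.py s3 0
```

```text
time_s: 20.15
tcp_pos: [0.5168, 0.2523, 0.2239]
ee_rot: [[0.993, 0.118, 0.001], [0.118, -0.993, 0.0], [0.001, -0.0, -1.0]]
wrist_force: [0.4, -0.3, 0.3]
gripper_width: 0.497
gripper_force: 0.0
time_s: 20.75
tcp_pos: [0.5174, 0.2491, 0.1393]
ee_rot: [[0.993, 0.115, 0.001], [0.115, -0.993, -0.0], [0.0, 0.0, -1.0]]
wrist_force: [-0.7, 0.8, 1.2]
gripper_width: 0.499
gripper_force: 0.0
s3 shift [ 3.4  2.4 33.4] turn [ 0.    -0.    -0.001] tcp [0.5174 0.2491 0.1393] F [-0.7  0.8  1.2] w 0.499 t 20.75
```

```bash
python3 -m pendant '[[[3.4,1.4,5],[0,0,0]],[[3.4,1.4,20],[0,0,0]],[[3.4,1.4,33],[0,0,0]],[[3.4,1.4,33],[0,0,0]],[[3.4,1.4,33],[0,0,0]]]'; python3 d.py s3 0; python3 -m pendant '[[[0,0,0],[0,0,0]],[[0,0,0],[0,0,0]],[[0,0,0],[0,0,0]],[[0,0,0],[0,0,0]],[[0,0,0],[0,0,0]],[[0,0,0],[0,0,0]],[[0,0,0],[0,0,0]]]' 0;python3 -m pendant '[[[0,0,-10],[0,0,0]],[[0,0,-30],[0,0,0]],[[0,0,-60],[0,0,0]],[[0,0,-90],[0,0,0]],[[0,0,-110],[0,0,0]],[[0,0,-110],[0,0,0]]]'; python3 d.py c3 80
```

```text
time_s: 21.25
tcp_pos: [0.5209, 0.248, 0.1064]
ee_rot: [[0.993, 0.115, 0.001], [0.115, -0.993, -0.0], [0.001, 0.0, -1.0]]
wrist_force: [0.1, -0.2, 0.2]
gripper_width: 0.499
gripper_force: 0.0
s3 shift [-0.   0.9  0.5] turn [ 0.    -0.001 -0.002] tcp [0.5209 0.248  0.1064] F [ 0.1 -0.2  0.2] w 0.499 t 21.25
time_s: 21.95
tcp_pos: [0.5209, 0.2485, 0.1066]
ee_rot: [[0.993, 0.115, 0.001], [0.115, -0.993, 0.001], [0.001, -0.001, -1.0]]
wrist_force: [-1.2, 2.2, 1.0]
gripper_width: 0.15
gripper_force: 30.0
time_s: 22.55
tcp_pos: [0.5218, 0.2485, 0.2198]
ee_rot: [[0.993, 0.115, 0.006], [0.115, -0.993, 0.004], [0.006, -0.003, -1.0]]
wrist_force: [0.8, -0.0, -1.8]
gripper_width: 0.148
gripper_force: 30.0
c3 shift [-58.1 504.7  17. ] turn [-0.003 -0.006 -0.017] tcp [0.5218 0.2485 0.2198] F [ 0.8 -0.  -1.8] w 0.148 t 22.55
```

```bash
python3 -m pendant '[[[-6,47,0],[0,0,0]],[[-11,94,0],[0,0,0]],[[-17,141,0],[0,0,0]],[[-22,188,0],[0,0,-0.017]],[[-28,235,0],[0,0,-0.017]],[[-33,282,0],[0,0,-0.017]],[[-39,329,0],[0,0,-0.017]],[[-44,376,0],[0,0,-0.017]],[[-50,423,0],[0,0,-0.017]],[[-54,460,0],[0,0,-0.017]]]'; python3 -m pendant '[[[-3,30,0],[0,0,0]],[[-4,45,5],[0,0,0]],[[-4,45,20],[0,0,0]],[[-4,45,45],[0,0,0]],[[-4,45,70],[0,0,0]],[[-4,45,78],[0,0,0]],[[-4,45,78],[0,0,0]],[[-4,45,78],[0,0,0]]]'; python3 d.py c3 0
```

```text
time_s: 23.55
tcp_pos: [0.5183, -0.2175, 0.2145]
ee_rot: [[0.992, 0.13, -0.003], [0.13, -0.992, 0.001], [-0.003, -0.001, -1.0]]
wrist_force: [1.8, -0.5, -1.1]
gripper_width: 0.146
gripper_force: 30.0
time_s: 24.35
tcp_pos: [0.5225, -0.2602, 0.1388]
ee_rot: [[0.991, 0.133, 0.001], [0.133, -0.991, -0.001], [0.001, 0.001, -1.0]]
wrist_force: [0.1, -0.2, -2.3]
gripper_width: 0.15
gripper_force: 30.0
c3 shift [-0.1 -0.7 17.9] turn [ 0.001 -0.001  0.   ] tcp [ 0.5225 -0.2602  0.1388] F [ 0.1 -0.2 -2.3] w 0.15 t 24.35
```

```bash
python3 -m pendant '[[[0,-1.2,8],[0,0,0]],[[0,-1.2,14],[0,0,0]],[[0,-1.2,15],[0,0,0]],[[0,-1.2,15],[0,0,0]]]';  python3 -m pendant '[[[0,0,1],[0,0,0]],[[0,0,2],[0,0,0]],[[0,0,2],[0,0,0]]]';python3 -m pendant '[[[0,0,1],[0,0,0]],[[0,0,2],[0,0,0]],[[0,0,2],[0,0,0]]]'; python3 d.py c3 0
```

```text
time_s: 24.75
tcp_pos: [0.5217, -0.259, 0.1232]
ee_rot: [[0.991, 0.132, 0.0], [0.132, -0.991, 0.0], [0.0, -0.0, -1.0]]
wrist_force: [0.7, -0.9, -2.1]
gripper_width: 0.15
gripper_force: 30.0
time_s: 25.05
tcp_pos: [0.522, -0.2591, 0.1217]
ee_rot: [[0.991, 0.132, 0.001], [0.132, -0.991, -0.0], [0.001, 0.0, -1.0]]
wrist_force: [-0.1, 0.7, -0.7]
gripper_width: 0.15
gripper_force: 30.0
time_s: 25.35
tcp_pos: [0.5221, -0.259, 0.1214]
ee_rot: [[0.991, 0.133, 0.001], [0.133, -0.991, -0.001], [0.001, 0.001, -1.0]]
wrist_force: [-2.9, 2.2, 8.9]
gripper_width: 0.153
gripper_force: 30.0
c3 shift [0.2 0.5 0.5] turn [ 0.001 -0.001  0.   ] tcp [ 0.5221 -0.259   0.1214] F [-2.9  2.2  8.9] w 0.153 t 25.35
```

Spindle_3 is seated within 0.5 mm. I'll ease off, release, and go to spindle_1.

```bash
python3 -m pendant '[[[0,-0.5,-1.5],[0,0,0]],[[0,-0.5,-1.5],[0,0,0]]]'; python3 -m pendant '[[[0,0,0],[0,0,0]],[[0,0,0],[0,0,0]],[[0,0,0],[0,0,0]],[[0,0,0],[0,0,0]],[[0,0,0],[0,0,0]]]' 0.5;  python3 -m pendant '[[[0,0,-20],[0,0,0]],[[0,0,-60],[0,0,0]],[[0,0,-105],[0,0,0]],[[0,0,-105],[0,0,0]]]'; python3 d.py s1 80
```

```text
time_s: 25.55
tcp_pos: [0.5221, -0.2588, 0.1215]
ee_rot: [[0.991, 0.132, 0.002], [0.132, -0.991, -0.001], [0.002, 0.001, -1.0]]
wrist_force: [-1.0, 0.7, 3.4]
gripper_width: 0.147
gripper_force: 30.0
time_s: 26.05
tcp_pos: [0.5216, -0.2586, 0.1206]
ee_rot: [[0.991, 0.132, 0.0], [0.132, -0.991, 0.0], [0.0, -0.0, -1.0]]
wrist_force: [0.3, 0.4, -0.6]
gripper_width: 0.476
gripper_force: 0.0
time_s: 26.45
tcp_pos: [0.5249, -0.2597, 0.2329]
ee_rot: [[0.991, 0.133, 0.014], [0.133, -0.991, -0.005], [0.013, 0.007, -1.0]]
wrist_force: [0.4, -1.0, 0.0]
gripper_width: 0.497
gripper_force: 0.0
s1 shift [  63.4 -573.2   47.5] turn [ 0.007 -0.013  0.017] tcp [ 0.5249 -0.2597  0.2329] F [ 0.4 -1.   0. ] w 0.497 t 26.45
```

```bash
python3 -m pendant '[[[5,-48,0],[0,0,0]],[[10,-96,0],[0,0,0]],[[15,-144,0],[0,0,0]],[[21,-192,0],[0,0,0.017]],[[27,-240,0],[0,0,0.017]],[[32,-288,0],[0,0,0.017]],[[37,-336,0],[0,0,0.017]],[[43,-384,0],[0,0,0.017]],[[48,-432,0],[0,0,0.017]],[[53,-480,0],[0,0,0.017]]]'; python3 -m pendant '[[[6,-48,0],[0,0,0]],[[12,-92,0],[0,0,0]],[[12,-92,0],[0,0,0]],[[12,-92,15],[0,0,0]],[[12,-92,40],[0,0,0]],[[12,-92,65],[0,0,0]],[[12,-92,85],[0,0,0]],[[12,-92,85],[0,0,0]],[[12,-92,85],[0,0,0]]]'; python3 d.py s1 0
```

```text
time_s: 27.45
tcp_pos: [0.5104, 0.2262, 0.2256]
ee_rot: [[0.993, 0.115, 0.0], [0.115, -0.993, 0.0], [0.0, 0.0, -1.0]]
wrist_force: [0.8, -0.7, 0.0]
gripper_width: 0.497
gripper_force: 0.0
time_s: 28.35
tcp_pos: [0.5125, 0.3165, 0.1409]
ee_rot: [[0.993, 0.115, 0.0], [0.115, -0.993, -0.001], [0.0, 0.001, -1.0]]
wrist_force: [0.5, 0.6, 0.0]
gripper_width: 0.499
gripper_force: 0.0
s1 shift [-0.5 -0.2 38.5] turn [ 0.001 -0.    -0.002] tcp [0.5125 0.3165 0.1409] F [0.5 0.6 0. ] w 0.499 t 28.35
```

```bash
python3 -m pendant '[[[-0.5,-1.5,10],[0,0,0]],[[-0.5,-1.5,25],[0,0,0]],[[-0.5,-1.5,38],[0,0,0]],[[-0.5,-1.5,38],[0,0,0]],[[-0.5,-1.5,38],[0,0,0]]]'; python3 d.py s1 0; python3 -m pendant '[[[0,0,0],[0,0,0]],[[0,0,0],[0,0,0]],[[0,0,0],[0,0,0]],[[0,0,0],[0,0,0]],[[0,0,0],[0,0,0]],[[0,0,0],[0,0,0]],[[0,0,0],[0,0,0]],[[0,0,0],[0,0,0]]]' 0;python3 -m pendant '[[[0,0,-10],[0,0,0]],[[0,0,-30],[0,0,0]],[[0,0,-60],[0,0,0]],[[0,0,-90],[0,0,0]],[[0,0,-110],[0,0,0]],[[0,0,-110],[0,0,0]]]'; python3 d.py c1 80
```

```text
time_s: 28.85
tcp_pos: [0.5118, 0.3185, 0.1029]
ee_rot: [[0.993, 0.115, 0.001], [0.115, -0.993, -0.0], [0.001, 0.0, -1.0]]
wrist_force: [0.3, 0.6, 0.5]
gripper_width: 0.499
gripper_force: 0.0
s1 shift [-0.   1.9  0.5] turn [ 0.    -0.001 -0.001] tcp [0.5118 0.3185 0.1029] F [0.3 0.6 0.5] w 0.499 t 28.85
time_s: 29.65
tcp_pos: [0.5117, 0.3182, 0.1029]
ee_rot: [[0.993, 0.115, 0.0], [0.115, -0.993, -0.0], [0.0, 0.001, -1.0]]
wrist_force: [0.8, -1.7, 2.3]
gripper_width: 0.094
gripper_force: 30.0
time_s: 30.25
tcp_pos: [0.5129, 0.3198, 0.2171]
ee_rot: [[0.993, 0.116, 0.007], [0.116, -0.993, 0.006], [0.007, -0.005, -1.0]]
wrist_force: [-0.0, 1.0, 0.2]
gripper_width: 0.094
gripper_force: 30.0
c1 shift [-60.4 421.5  17.1] turn [-0.005 -0.007 -0.017] tcp [0.5129 0.3198 0.2171] F [-0.   1.   0.2] w 0.094 t 30.25
```

```bash
python3 -m pendant '[[[-6,42,0],[0,0,0]],[[-12,84,0],[0,0,0]],[[-18,126,0],[0,0,0]],[[-24,168,0],[0,0,-0.017]],[[-30,210,0],[0,0,-0.017]],[[-36,252,0],[0,0,-0.017]],[[-42,294,0],[0,0,-0.017]],[[-48,336,0],[0,0,-0.017]],[[-54,378,0],[0,0,-0.017]],[[-60,420,0],[0,0,-0.017]]]'; python3 -m pendant '[[[0,0,0],[0,0,0]],[[0,0,10],[0,0,0]],[[0,0,35],[0,0,0]],[[0,0,60],[0,0,0]],[[0,0,75],[0,0,0]],[[0,0,75],[0,0,0]],[[0,0,75],[0,0,0]]]'; python3 d.py c1 0
```

```text
time_s: 31.25
tcp_pos: [0.4995, -0.1072, 0.2121]
ee_rot: [[0.991, 0.132, -0.001], [0.132, -0.991, 0.0], [-0.001, -0.0, -1.0]]
wrist_force: [1.8, -0.2, 0.0]
gripper_width: 0.091
gripper_force: 30.0
time_s: 31.95
tcp_pos: [0.5004, -0.1048, 0.1374]
ee_rot: [[0.991, 0.134, -0.001], [0.134, -0.991, -0.0], [-0.001, 0.0, -1.0]]
wrist_force: [0.5, -0.8, -0.1]
gripper_width: 0.09
gripper_force: 30.0
c1 shift [ 1.2  1.2 20. ] turn [0.    0.001 0.001] tcp [ 0.5004 -0.1048  0.1374] F [ 0.5 -0.8 -0.1] w 0.09 t 31.95
```

```bash
python3 -m pendant '[[[1,0.3,8],[0,0,0]],[[1,0.3,15],[0,0,0]],[[1,0.3,17],[0,0,0]],[[1,0.3,17],[0,0,0]]]';  python3 -m pendant '[[[0,0,1],[0,0,0]],[[0,0,2],[0,0,0]],[[0,0,2],[0,0,0]]]';python3 -m pendant '[[[0,0,1],[0,0,0]],[[0,0,2],[0,0,0]],[[0,0,2],[0,0,0]]]'; python3 d.py c1 0
```

```text
time_s: 32.35
tcp_pos: [0.5012, -0.1059, 0.1205]
ee_rot: [[0.991, 0.132, -0.0], [0.132, -0.991, -0.0], [-0.0, 0.0, -1.0]]
wrist_force: [-0.1, -0.0, -0.3]
gripper_width: 0.091
gripper_force: 30.0
time_s: 32.65
tcp_pos: [0.5016, -0.1058, 0.1193]
ee_rot: [[0.991, 0.132, 0.001], [0.132, -0.991, 0.0], [0.001, 0.0, -1.0]]
wrist_force: [-0.1, 1.5, 2.6]
gripper_width: 0.089
gripper_force: 30.0
time_s: 32.95
tcp_pos: [0.5017, -0.1054, 0.1186]
ee_rot: [[0.991, 0.133, 0.002], [0.133, -0.991, 0.0], [0.002, 0.0, -1.0]]
wrist_force: [-4.6, 4.4, 12.9]
gripper_width: 0.092
gripper_force: 30.0
c1 shift [-0.1  0.4  1.2] turn [ 0.    -0.002  0.   ] tcp [ 0.5017 -0.1054  0.1186] F [-4.6  4.4 12.9] w 0.092 t 32.95
```

```bash
python3 -m pendant '[[[0,-1,-2.5],[0,0,0]],[[0,-1,-2.5],[0,0,0]],[[0,-1,-1],[0,0,0]],[[0,-1,-1],[0,0,0]]]'; python3 -m pendant '[[[0,0,0],[0,0,0]],[[0,0,0],[0,0,0]],[[0,0,0],[0,0,0]],[[0,0,0],[0,0,0]],[[0,0,0],[0,0,0]]]' 0.5;  python3 -m pendant '[[[0,0,-20],[0,0,0]],[[0,0,-60],[0,0,0]],[[0,0,-105],[0,0,0]],[[0,-50,-105],[0,0,0]],[[0,-100,-105],[0,0,0]],[[0,-150,-105],[0,0,0]],[[0,-200,-105],[0,0,0]],[[0,-250,-105],[0,0,0]],[[0,-290,-105],[0,0,0]],[[0,-290,-105],[0,0,0]]]'
python3 - <<'E'
from h import *
import pickle
c=r.capture("top");d=r.capture("side");pickle.dump(c,open("topF.pkl","wb"));pickle.dump(d,open("sideF.pkl","wb"))
a=cv2.resize(c["frame"][140:250,280:420,::-1],None,fx=2.8,fy=4,interpolation=cv2.INTER_CUBIC);b=cv2.resize(d["frame"][90:200,210:350,::-1],None,fx=2.8,fy=4,interpolation=cv2.INTER_CUBIC)
cv2.imwrite("pics/fin.png",np.hstack([a,b]))
E
```

```text
time_s: 33.35
tcp_pos: [0.5014, -0.1048, 0.1181]
ee_rot: [[0.991, 0.132, 0.001], [0.132, -0.991, -0.0], [0.001, 0.0, -1.0]]
wrist_force: [-1.5, 2.0, 5.6]
gripper_width: 0.092
gripper_force: 30.0
time_s: 33.85
tcp_pos: [0.5011, -0.105, 0.1176]
ee_rot: [[0.991, 0.132, 0.0], [0.132, -0.991, -0.0], [0.0, 0.0, -1.0]]
wrist_force: [-0.4, 0.3, 0.1]
gripper_width: 0.449
gripper_force: 0.0
time_s: 34.85
tcp_pos: [0.4628, 0.1867, 0.2229]
ee_rot: [[0.99, 0.138, 0.002], [0.138, -0.99, 0.001], [0.002, -0.001, -1.0]]
wrist_force: [-0.1, 0.1, 0.5]
gripper_width: 0.503
gripper_force: 0.0
```

View pics/fin.png

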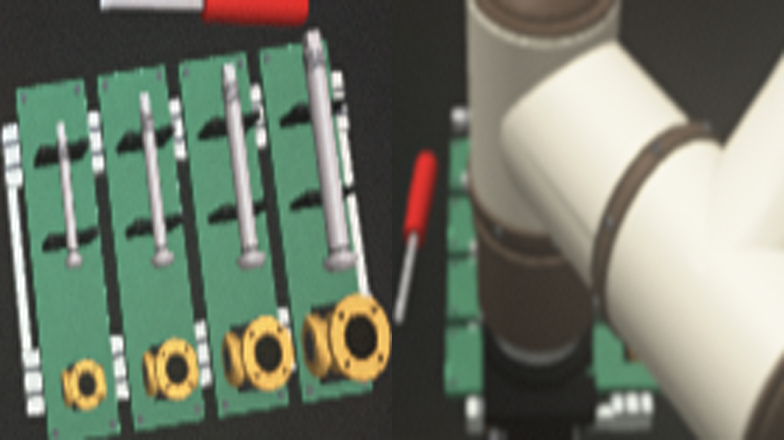

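All four spindles lie parallel in their own carriers, centred over both saddles with their heads toward the valves. The screwdriver hasn't moved. Handing in.

```bash
python3 -c "
from station import r
print(r.finish_job())"
```

```text
the job is handed in; nothing more can be done
None
```

All four spindles are in their own carriers' cradles, heads toward the valve bodies, and the job is handed in at about 35 s; no verdict came back, so my evidence is the final top view and contact heights within about 2 mm of those expected.

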